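# Make up the supper tray and the cook's tray

## Task

Make up two trays from the things that stand between them. The long tray with three cork pads gets the taller wooden mill on its large round pad, the matchbox on its rectangular pad (flat, right way up, lengthwise along the pad) and the tea light on its small round pad; the short tray with two pads gets the shorter wooden mill on its larger round pad and the small corked spice jar on its smaller round pad. Each thing stands upright, centred on its pad and let go; leave the glass jar with the white lid, the mug and the kitchen timer where they are.

Things in the scene. Friction and masses are not known exactly. Their poses are not given: they have to be found in the camera images.
- tall_mill: The taller of two turned wooden mills, between the trays (more mills at the back right are fixed and not meant), small metal knob on top: 165 mm high, foot 58 mm across, round, narrower head 49 mm across between 120 and 154 mm up. Upright, one rigid piece. Origin at the centre of its underside, z up. Grip it by the head, about 135 mm up.
- short_mill: The shorter of two turned wooden mills, like the other but 140 mm high, foot 58 mm across, round head 50 mm across between 102 and 129 mm up. Grip it by the head, about 115 mm up. Upright, one rigid piece. Origin at the centre of its underside, z up.
- match_box: A closed matchbox lying flat between the trays (one far off to the right is fixed and not meant), 38 mm (its x) by 56 mm (its y, lengthwise) by 16 mm high, rigid. Origin at the centre of its underside, z up.
- candle: A tea light: a low round candle in a metal cup, 38 mm across and 15 mm high. Origin at the centre of its underside, z up.
- spice_jar: A small round clear spice jar with a cork, between the trays, 43 mm across, 90 mm high (straight-sided body up to about 60 mm, cork 30 mm across above 80 mm; hold the body about 50 mm up). Origin at the centre of its underside, z up.
- long_tray: Long dark wooden tray, 300 mm (its x) by 140 mm, fixed. Rim 14 mm high at the sides, 22 mm at the ends. On its centre line three cork pads, tops 11 mm above the worktop: large round, 84 mm across, at x = -100 mm; rectangular, 80 mm (along x) by 62 mm, at x = 0; small round, 64 mm across, at x = +100 mm. Origin at the centre of its underside, z up.
- short_tray: Short dark wooden tray, 210 mm (its x) by 140 mm, fixed, rims as on the long tray. On its centre line two round cork pads, tops 11 mm above the worktop: the larger, 84 mm across, at x = -50 mm; the smaller, 68 mm across, at x = +50 mm. Origin at the centre of its underside, z up.
- glass_jar: Bystander: a clear glass jar with a white lid, 63 mm across and 99 mm high, standing loose among the things. Belongs to neither tray. Origin at the centre of its underside.
- mug: Bystander: a stoneware mug, 86 mm across, 118 mm with the handle, 84 mm high, loose behind the things. Origin at the underside.
- timer: Bystander: a round white and grey kitchen timer, 61 mm across and 60 mm high, loose behind the things. Origin at the underside.
Not all that is in view belongs to the job. Leave any purple look-alike of the tall_mill alone.

How it is judged:
By the outcome, as a careful person would: the job done as asked, in the order asked, and still so for the second after the job is handed in, with the robot touching nothing.
It also fails if it takes over 128 s, if anything falls off the work surface, if the arm or the gripper's body presses on something with over 40 N, if the wrist force passes 120 N, or if a joint passes its speed limit or range.

## Robot

A 6-joint arm with a two-finger parallel gripper is mounted at the origin on a cart in front of the work surface, level with it; the furniture and walls round the work are solid. World frame = base frame: x ahead of the robot, y to its left, z up, the work surface at z = 0. Lengths are in mm, angles in rad, forces in N, time in s.
With the tool pointing down it reaches from about 300 to 775 mm from the base axis. Payload 14.6 kg.
Tool frame: the origin (TCP) lies midway between the tips of the shut fingers; the grasp point (between the pads) lies 19 mm behind it; z points along the fingers, y is the line along which they close (so a half turn about z gives the same grasp; the last joint's range is limited). The gripper opens to 94 mm and grips with 3 to 60 N. Pads are 16 mm wide; open, the fingers measure 119 mm over their backs; the gripper's body (75 mm by 177 mm) begins 78 mm behind the grasp point.
Start: joints at [1.226, 0.3, 1.521, -0, 1.321, -0.067], TCP at [150.83, 528.904, 205.446] pointing down, gripper open.
Joint ranges: [-3.03, 3.03], [-0.79, 2.21], [0.23, 2.52], [-1.04, 4.18], [0, 3.07], [-2.55, 2.55]. Speed limits (rad/s): [2.22, 2.22, 2.57, 3.14, 3.14, 3.14].

## Interface

Orientations are given as [roll, pitch, yaw] about the fixed x, y, z axes, in that order (R = Rz(yaw) Ry(pitch) Rx(roll)).
In Python, from cell import manip gives the robot as it stands.
- The arm moves only by the shell command python3 -m creep 'ROWS' [OPENING] [FORCE]. ROWS is text: rows parted by semicolons, each of 6 numbers parted by spaces: the shift along the tool's x, y, z normalised to -1 to 1, where 1 is 4 cm, then the turn, a rotation vector about the tool's x, y, z normalised to -1 to 1, where 1 is pi rad. In form: dx dy dz ax ay az; .... A call has 1 to 20 rows; each row shifts and turns the commanded pose from where the row before left it, along the tool's axes as they then stand; what a row does not reach is not made up. A row lasts 1/8 s, in which the tool goes at most 62.5 mm and 10.7 degrees, less where a joint would pass 70% of its speed; a pose out of reach is approached as far as the arm can. A call with a number of a shift or a turn outside -1 to 1 is refused whole. A call with a gripper value outside its range is refused whole. OPENING is the closure, from 0 (fully open) to 1 (shut), set as the call begins (- or left out, the last holds). The fingers move at their own pace and stop on an object; FORCE is the grip in N (left out, the last holds). Time passes only in rows, so rows that do not move let the fingers close. It gives the time, the measured TCP pose, the force, the opening and the grip force at its end, in the units of the state.
- manip.read_state(): the state, without advancing time (a new reading comes with each control period).
- manip.camera(name): name is "scene" or "top" or "wrist"; returns a dict with "color" (384x512x3 uint8, red, green, blue), "range_z" (384x512 float32, mm along the optical axis (not along the pixel's ray), 0 where there is no reading), "camera_matrix" (3x3 intrinsics, pixels), "k1" (the pictures are not rectified: a ray, as slopes to the right and down, at radius r is drawn at 1 + k1 r^2 times it, then the intrinsics apply), "T" (4x4, takes a point from camera to world coordinates). Camera axes: x right, y down, z forward; pixel columns grow to the right and rows downward; lengths in mm; the calibration is good to about 2 mm. A picture is of the moment at which its call begins.
- manip.sign_off(): hands the job in; it is judged then, once.
The state is a dict: "clock": time; "joints": joint angles; "qd": joint speeds; "effort": joint torques, N m; "eef_pos": TCP position; "eef_rot": TCP orientation; "wrist_force": force on the tool from outside, world axes, zero at the start; "moment": the same for the moment, N m; "finger_gap": finger opening in mm; "finger_force": force on a finger pad.
Only numpy, scipy, OpenCV 4.12 (cv2) and the standard library are available. Lean on these libraries where they do the work, as an engineer would, in place of code of your own. Each camera call takes 0.05 s, during which the arm holds its last target. There are 200 camera calls.

## Working session

There is one attempt and no reset: what is moved stays moved. The work goes in short steps, Python scripts to look and compute and a shell command to move; the robot and the scene stay as the last step left them, time stands still between calls to the robot, and variables do not carry over. Pictures are saved under pics/ and viewed, at most 14 in all, crops included, and the job is handed in when it is done.

```bash
mkdir -p pics; ls; python3 - <<'E'
from cell import manip
import cv2,numpy as np
print(manip.read_state())
for n in("scene","top"):
    c=manip.camera(n); np.savez(f"pics/{n}0.npz",**c)
    cv2.imwrite(f"pics/{n}0.png",cv2.resize(c["color"][:,:,::-1],(800,600),interpolation=cv2.INTER_CUBIC))
    print(n,c["camera_matrix"],c["k1"],c["T"])
E
```

```text
pics
{'clock': 0.0, 'joints': array([ 1.22639374e+00,  3.00442974e-01,  1.52156628e+00, -2.23956905e-05,
        1.32069436e+00, -6.65953795e-02]), 'qd': array([-0.00196213, -0.00083429, -0.00062191, -0.00117911,  0.00112871,
       -0.00062129]), 'effort': array([-3.27615311e-06, -5.31790030e+01, -3.52765703e+01,  7.08995503e-02,
        2.41306279e-02, -5.54486394e-05]), 'eef_pos': array([150.75580148, 528.66989613, 204.90801835]), 'eef_rot': array([-3.14048271e+00, -5.22856532e-05,  2.86379097e+00]), 'wrist_force': array([0.30038356, 0.84010198, 0.8851819 ]), 'moment': array([ 0.00908516,  0.0112031 , -0.01329847]), 'finger_force': 0.0, 'finger_gap': 93.87448958968581}
scene [[453.90073213   0.         248.28829837]
 [  0.         453.90073213 196.13371528]
 [  0.           0.           1.        ]] 0.03202424262992094 [[ 7.84815634e-01 -4.79179121e-01  3.93003550e-01 -4.97492190e+01]
 [-6.19722472e-01 -6.09797700e-01  4.94055485e-01 -7.28202261e+02]
 [ 2.91158813e-03 -6.31295600e-01 -7.75536838e-01  1.26164561e+03]
 [ 0.00000000e+00  0.00000000e+00  0.00000000e+00  1.00000000e+00]]
top [[371.5292439    0.         258.7031353 ]
 [  0.         371.5292439  191.58890493]
 [  0.           0.           1.        ]] -0.08790424272800289 [[ 3.37124971e-02 -9.77778079e-01  2.06914222e-01  3.88916070e+02]
 [-9.99422866e-01 -3.38459547e-02  2.89592413e-03  6.37921840e+01]
 [ 4.17163823e-03 -2.06892433e-01 -9.78354802e-01  1.04091565e+03]
 [ 0.00000000e+00  0.00000000e+00  0.00000000e+00  1.00000000e+00]]
```

View pics/top0.png

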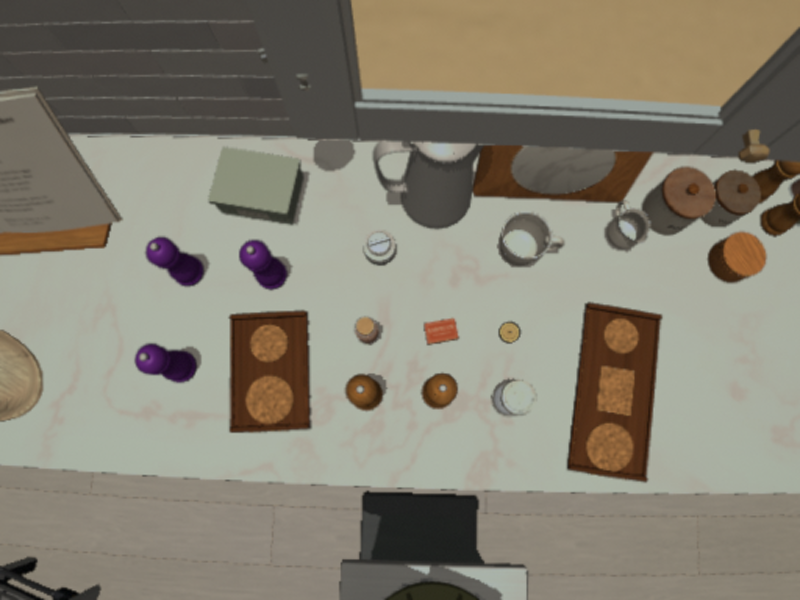

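View pics/scene0.png

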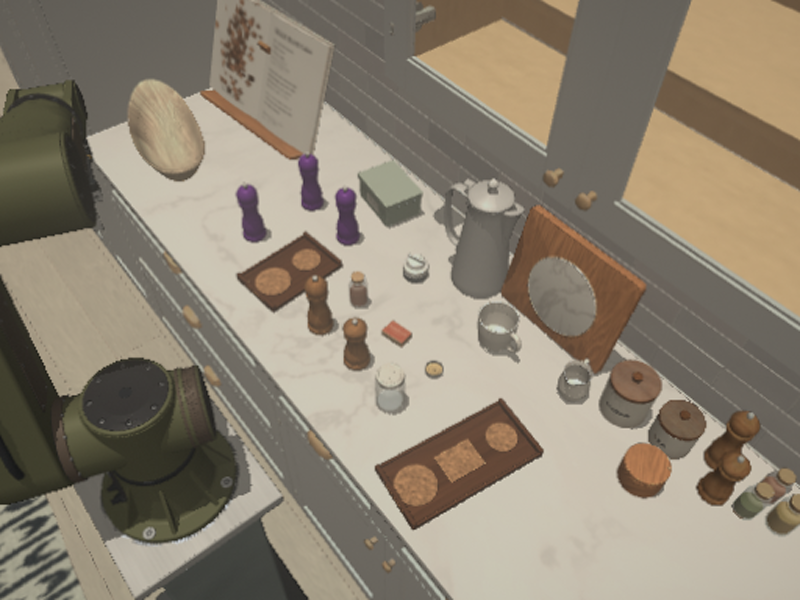

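The top view shows both trays, with the pads at (611,446), (616,391), (621,336) on the long one and (269,400), (268,343) on the short one. The mills are at (364,391) and (440,390), the jar at (367,329), the matchbox at (441,331), the candle at (510,332) and the glass jar at (515,398). The left mill looks taller, so I'll measure it.

```bash
cat > h.py <<'E'
import numpy as np,cv2
from cell import manip
def cloud(c):
    h,w=c["range_z"].shape
    u,v=np.meshgrid(np.arange(w),np.arange(h))
    return unproj(c,np.stack([u,v],-1).reshape(-1,2),c["range_z"].reshape(-1)).reshape(h,w,3)
def unproj(c,uv,z):
    s=cv2.undistortPoints(np.asarray(uv,float).reshape(-1,1,2),c["camera_matrix"],np.array([float(c["k1"]),0,0,0]))[:,0]
    p=np.c_[s,np.ones(len(s))]*np.asarray(z).reshape(-1,1)
    return p@c["T"][:3,:3].T+c["T"][:3,3]
def onplane(c,uv,z):   # pixel -> world at height z
    d=unproj(c,uv,np.ones(len(uv)))-c["T"][:3,3]
    return c["T"][:3,3]+d*((z-c["T"][2,3])/d[:,2])[:,None]
E
python3 - <<'E'
from h import *
np.set_printoptions(precision=1,suppress=True)
c=np.load("pics/top0.npz"); s=np.load("pics/scene0.npz")
P=cloud(c);Q=cloud(s)
px={"millL":(364,391),"millR":(440,390),"jar":(367,329),"match":(441,331),"candle":(510,332),"glass":(515,398),"mug":(524,240),"timer":(379,247),
"L-":(611,446),"L0":(616,391),"L+":(621,336),"S-":(269,400),"S+":(268,343)}
for k,(u,v) in px.items():
    p=P[int(v/1.5625),int(u/1.5625)]; 
    r=55
    o=[p]
    for C in(P,Q):
        C=C.reshape(-1,3); m=(np.hypot(*(C[:,:2]-p[:2]).T)<r)&(C[:,2]>7)&(C[:,2]<300); a=C[m]
        if len(a)==0: continue
        t=a[a[:,2]>np.percentile(a[:,2],99)-12] ; o+=[len(a),np.percentile(a[:,2],99),(t.min(0)+t.max(0))/2,np.ptp(t,axis=0)]
    print(k,*o)
E
```

```text
millL [432.7 124.3 162.3] 431 166.88411949587058 [435.3 129.4 162.3] [23.6 23.8 14.8] 501 160.35392723546352 [434.9 124.1 157.8] [35.9 39.3 18.2]
millR [440.2   8.1 139.8] 409 141.42906068468787 [444.4   1.5 136.2] [26.9 22.2 13.4] 456 139.8177699517623 [441.8  -1.  135.5] [29.4 19.  15.1]
jar [538.9 128.8  91.1] 249 94.96849204549183 [543.5 131.9  89.6] [27.7 31.6 12. ] 239 94.16857735395674 [545.1 127.2  89.3] [30.5 30.4 12.9]
match [552.4   0.   17.1] 276 21.88495143860132 [552.4   1.4  16.9] [46.6 59.2 11.4] 165 22.086157656450247 [553.1  -3.6  16.8] [48.9 61.9 13. ]
candle [ 554.5 -124.1   11.9] 126 17.72401717975154 [ 554.5 -123.1   13.7] [36.  37.6 13.5] 64 18.423690641187388 [ 545.9 -113.2   13.2] [60.5 61.3 12.3]
glass [ 433.5 -115.   103. ] 557 103.34712391274901 [ 434.  -121.4   98.5] [55.2 55.8 14.1] 539 102.32135048572707 [ 434.5 -124.2   98.5] [57.2 57.8 15.8]
mug [ 729.9 -151.8    9.2] 765 86.12496948955916 [ 716.9 -148.6   81.3] [ 82.7 100.8  14.1] 605 84.8299754015438 [ 716.6 -151.7   79.7] [ 82.2 102.7  13.4]
timer [692.1 116.3  50.8] 378 61.21306759969518 [701.2 11
[... 160 characters left out ...]
[104.3 106.9  14.9] 804 23.807694679755905 [ 354.4 -303.6   18.9] [ 99.2 102.   14. ]
L0 [ 453.6 -315.2   11.3] 1097 15.611327024262026 [ 453.  -315.7   12.6] [108.6 108.3  11.1] 685 15.702528853513703 [ 453.6 -315.5   12.7] [108.9 107.5  11.3]
L+ [ 552.8 -328.4    8.7] 1026 24.127490981365725 [ 553.  -329.6   20.1] [104.3  88.5  16. ] 595 23.360715574570673 [ 553.2 -328.6   19.2] [100.6 100.7  15.7]
S- [417.5 298.8  12.1] 1154 24.486270581197843 [417.4 296.4  20.2] [103.6  95.4  15.4] 357 23.67158452229514 [417.  296.2  18.8] [105.8  88.9  14.3]
S+ [519.8 309.8  11.1] 1086 24.276711869240742 [520.6 309.1  19.3] [103.2  99.9  14. ] 297 23.0101497893703 [521.5 313.2  17.8] [103.3  96.8  13.5]
```

```bash
python3 - <<'E'
import numpy as np,cv2
c=np.load("pics/top0.npz")["color"][:,:,::-1]
a=c[185:315,140:290]; cv2.imwrite("pics/crL.png",cv2.resize(a,None,fx=4.6,fy=4.6,interpolation=cv2.INTER_CUBIC))
a=c[185:315,260:430]; cv2.imwrite("pics/crR.png",cv2.resize(a,None,fx=4.6,fy=4.6,interpolation=cv2.INTER_CUBIC))
E
```

```text
(no output)
```

View pics/crL.png

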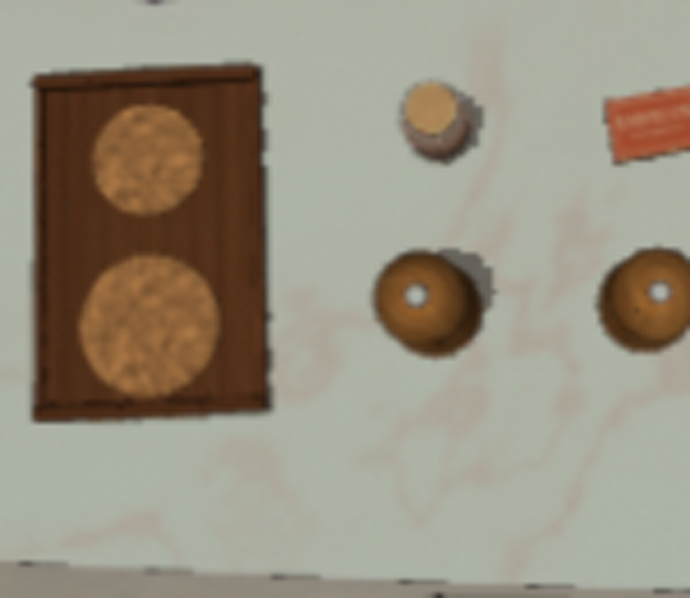

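View pics/crR.png

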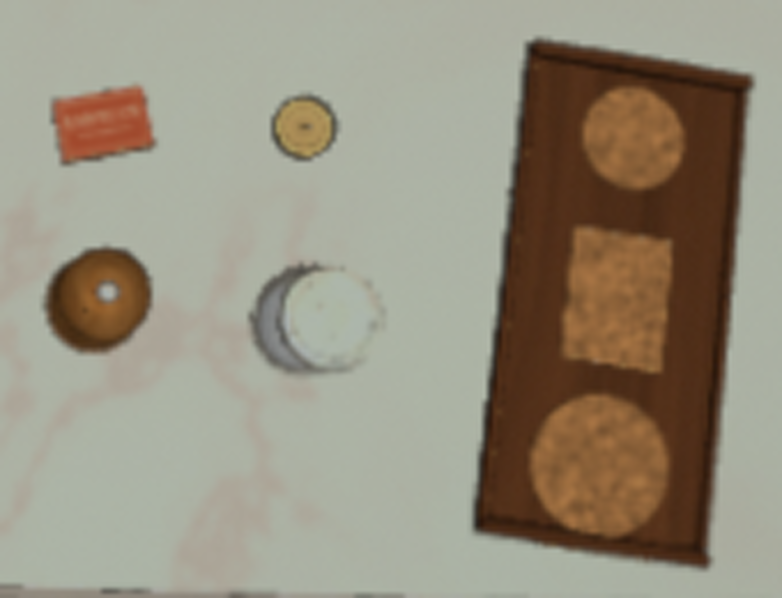

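The crops give sub-pixel centres for the knobs, cork, candle and pads, and the corners of the box. I'll convert them to positions.

```bash
python3 - <<'E'
from h import *
np.set_printoptions(precision=1,suppress=True)
c=np.load("pics/top0.npz"); s=np.load("pics/scene0.npz")
f=lambda l,o:np.array(l)/4.6+o
it=[("jar",(431,107),140,90),("tall",(416,295),140,164),("S+",(148,159),140,11),("S-",(149,326),140,11),
("short",(107,291),260,139),("candle",(305,127),260,14),("L+",(634,138),260,11),("L0",(618,299),260,11),("L-",(600,466),260,11),("glass",(334,318),260,99),
("mTL",(53,99),260,16),("mTR",(141,87),260,16),("mBR",(153,142),260,16),("mBL",(60,155),260,16)]
for n,(u,v),ox,z in it:
    print(n,onplane(c,[[ox+(u+.5)/4.6-.5,185+(v+.5)/4.6-.5]],z)[0])
# scene cam colour-segmented cork pads & matchbox
for C,nm in((c,"top"),(s,"scene")):
    hsv=cv2.cvtColor(C["color"],cv2.COLOR_RGB2HSV)
    for lab,lo,hi,z in(("cork",(8,90,110),(22,200,255),11),("red",(0,140,120),(9,255,255),16)):
        m=cv2.inRange(hsv,lo,hi); m=cv2.morphologyEx(m,cv2.MORPH_CLOSE,np.ones((3,3)))
        k,L,st,ce=cv2.connectedComponentsWithStats(m)
        for i in range(1,k):
            if st[i,4]>60:
                v,u=np.nonzero(L==i); p=onplane(C,np.c_[u,v].astype(float),z)
                if not(300<p[:,0].mean()<620 and abs(p[:,1].mean())<360):continue
                r=cv2.minAreaRect(p[:,:2].astype(np.float32)); print(nm,lab,st[i,4],p.mean(0)[:2],r)
E
```

```text
jar [544.6 131.   90. ]
tall [435.3 128.8 164. ]
S+ [519.4 307.6  11. ]
S- [418.9 299.2  11. ]
short [443.1   3.6 139. ]
candle [ 553.5 -123.5   14. ]
L+ [ 553.6 -328.8   11. ]
L0 [ 454.7 -315.2   11. ]
L- [ 355.4 -301.4   11. ]
glass [ 434.6 -123.9   99. ]
mTL [565.3  30.7  16. ]
mTR [574.6 -22.8  16. ]
mBR [541.  -30.6  16. ]
mBL [531.2  25.5  16. ]
top cork 96 [555.9 136.5] ((556.5178833007812, 136.65003967285156), (30.22480010986328, 27.819210052490234), 47.12191390991211)
top cork 268 [552.   -0.3] ((552.0926513671875, -0.17479896545410156), (37.9725341796875, 56.1591796875), 12.149316787719727)
top cork 379 [ 554.  -328.5] ((554.1280517578125, -329.05224609375), (60.221439361572266, 62.00211715698242), 1.6042113304138184)
top cork 113 [ 553.6 -123.5] ((553.234375, -123.0422592163086), (31.255952835083008, 31.05530548095703), 1.8957371711730957)
top cork 442 [519.6 307.8] ((519.3262939453125, 307.6610107421875), (65.32060241699219, 64.62866973876953), 48.53033447265625)
top cork 633 [ 454.7 -314.6] ((455.179443359375, -314.4193115234375), (63.3369255065918, 80.4996337890625), 82
[... 995 characters left out ...]
845703, 48.38798904418945), 64.41702270507812)
scene cork 121 [486.7  67.2] ((487.6405029296875, 68.51685333251953), (48.04948043823242, 45.447444915771484), 51.83119583129883)
scene cork 131 [554.6  -0.4] ((554.095947265625, 0.5705852508544922), (37.813392639160156, 53.92316818237305), 13.385451316833496)
scene cork 313 [ 554.7 -327.9] ((554.3590087890625, -327.472412109375), (62.31705093383789, 62.25185012817383), 51.904300689697266)
scene cork 522 [ 455.5 -314.6] ((455.5857849121094, -314.0343017578125), (64.0227279663086, 83.26834106445312), 82.0358657836914)
scene cork 610 [ 357.1 -301.6] ((357.57177734375, -300.4701232910156), (85.11305236816406, 80.01775360107422), 51.401859283447266)
```

Left mill is the tall one, at about (435,128.5). I'll turn the tool to yaw π, so that tool axes = (−x, y, −z), and then go above it.

```bash
python3 -m creep '0 0 0 0 0 -0.0442; 0 0 0 0 0 -0.0442; -0.3 -0.4 0 0 0 0; -0.5 -0.7 0 0 0 0; -0.5 -0.7 0 0 0 0; -0.5 -0.7 0 0 0 0; -0.5 -0.7 0 0 0 0; -0.5 -0.7 0 0 0 0; -0.5 -0.7 0 0 0 0; -0.5 -0.7 0 0 0 0; -0.5 -0.7 0 0 0 0; -0.5 -0.7 0 0 0 0; -0.5 -0.7 0 0 0 0; -0.5 -0.7 0 0 0 0; -0.5 -0.7 0 0 0 0; -0.5 -0.7 0 0 0 0; -0.3 -0.5 0 0 0 0; 0 0 0 0 0 0; 0 0 0 0 0 0' 0
python3 - <<'E'
from h import *
c=manip.camera("wrist"); np.savez("pics/w1.npz",**c)
cv2.imwrite("pics/w1.png",cv2.resize(c["color"][:,:,::-1],(640,480)))
print(c["T"].round(2))
print(manip.read_state()["joints"])
E
```

```text
clock: 2.48
eef_pos: [434.3, 128.8, 205.4]
eef_rot: [3.142, -0.0, 3.14]
wrist_force: [-0.1, 0.8, 0.6]
finger_gap: 94.1
finger_force: 0.0
[[ 0.0000e+00  9.7000e-01  2.5000e-01  3.6338e+02]
 [ 1.0000e+00 -0.0000e+00  0.0000e+00  1.2945e+02]
 [ 0.0000e+00  2.5000e-01 -9.7000e-01  3.8481e+02]
 [ 0.0000e+00  0.0000e+00  0.0000e+00  1.0000e+00]]
[ 2.08069368e-01  8.20490714e-02  1.78047551e+00  6.56966334e-05
  1.27905819e+00 -1.36174061e+00]
```

View pics/w1.png

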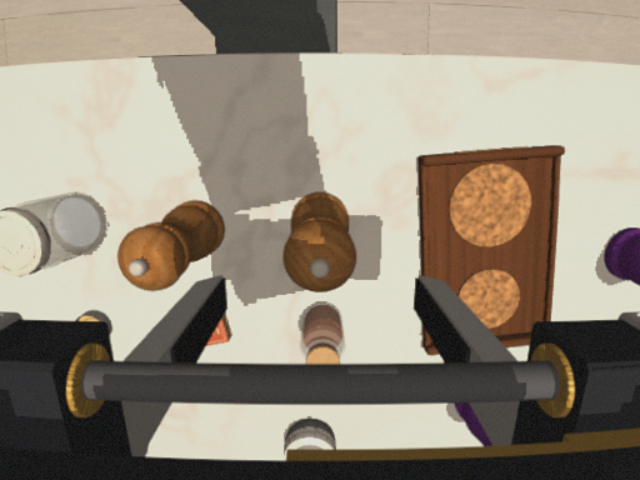

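The wrist view has the tall mill's knob at (319,268), centred between the fingers; the short mill's knob is at (138,268). I'll check the positions.

```bash
python3 - <<'E'
from h import *
c=np.load("pics/w1.npz")
for u,v,z in((319,268,164),(138,268,139),(491,205,11),(489,298,11)):
    print(onplane(c,[[u/1.25-.1,v/1.25-.1]],z)[0].round(1))
E
```

```text
[434.5 128.9 164. ]
[442.6   5.1 139. ]
[419.  299.9  11. ]
[518.2 308.6  11. ]
```

```bash
python3 -m creep '0 0 0.4 0 0 0; 0 0 0.5 0 0 0; 0 0 0.5 0 0 0; 0 0 0.5 0 0 0; 0 0 0.33 0 0 0; 0 0 0 0 0 0; 0 0 0 0 0 0'; python3 -m creep '0 0 0 0 0 0; 0 0 0 0 0 0; 0 0 0 0 0 0; 0 0 0 0 0 0; 0 0 0 0 0 0; 0 0 0 0 0 0; 0 0 0 0 0 0; 0 0 0 0 0 0' 1 25
```

```text
clock: 3.4
eef_pos: [435.0, 129.0, 116.7]
eef_rot: [3.141, 0.001, 3.142]
wrist_force: [0.4, -0.1, -0.3]
finger_gap: 94.0
finger_force: 0.0
clock: 4.4
eef_pos: [434.8, 128.8, 116.3]
eef_rot: [-3.142, 0.0, 3.141]
wrist_force: [0.9, -0.1, 1.9]
finger_gap: 47.4
finger_force: 25.0
```

```bash
python3 -m creep '0 0 -0.2 0 0 0; 0 0 -0.4 0 0 0; 0 0 -0.6 0 0 0; 0 0 -0.6 0 0 0; 0 0 -0.6 0 0 0; 0 0 -0.6 0 0 0; 0 0 -0.5 0 0 0; 0 0 -0.25 0 0 0; 0 0 0 0 0 0'; python3 -m creep '0 -0.25 0 0 0 0; 0.1 -0.5 0 0 0 0; 0.1 -0.6 0 0 0 0; 0.1 -0.6 0 0 0 0; 0.1 -0.6 0 0 0 0; 0.1 -0.6 0 0 0 0; 0.1 -0.6 0 0 0 0; 0.1 -0.6 0 0 0 0; 0.1 -0.6 0 0 0 0; 0.1 -0.6 0 0 0 0; 0.1 -0.6 0 0 0 0; 0.1 -0.6 0 0 0 0; 0.1 -0.6 0 0 0 0; 0.1 -0.6 0 0 0 0; 0.1 -0.6 0 0 0 0; 0.1 -0.6 0 0 0 0; 0.1 -0.6 0 0 0 0; 0.1 -0.6 0 0 0 0; 0.1 -0.3 0 0 0 0; 0.17 -0.1 0 0 0 0'; python3 -m creep '0 0 0 0 0 0; 0 0 0 0 0 0;0 0 0 0 0 0'; python3 -c "
from cell import manip;print(manip.read_state()['joints'])"
```

```text
clock: 5.52
eef_pos: [434.8, 128.9, 266.5]
eef_rot: [3.141, 0.001, 3.142]
wrist_force: [0.6, 0.1, -2.6]
finger_gap: 47.6
finger_force: 25.0
clock: 8.02
eef_pos: [355.4, -301.4, 265.7]
eef_rot: [3.141, -0.001, 3.141]
wrist_force: [0.9, -0.1, -1.3]
finger_gap: 47.3
finger_force: 25.0
clock: 8.4
eef_pos: [356.2, -300.7, 266.4]
eef_rot: [-3.141, 0.0, -3.141]
wrist_force: [0.7, -0.1, -2.2]
finger_gap: 47.5
finger_force: 25.0
[-7.79873506e-01  6.68112548e-02  1.65433376e+00  7.19500454e-05
  1.42023081e+00 -2.35125438e+00]
```

```bash
python3 -m creep '0 0 0.3 0 0 0; 0 0 0.5 0 0 0; 0 0 0.6 0 0 0; 0 0 0.6 0 0 0; 0 0 0.5 0 0 0; 0 0 0.4 0 0 0; 0 0 0.3 0 0 0; 0 0 0.15 0 0 0; 0 0 0.07 0 0 0; 0 0 0 0 0 0;0 0 0 0 0 0'; python3 - <<'E'
from h import *
for n in("wrist","scene"):
    c=manip.camera(n); np.savez(f"pics/{n}2.npz",**c)
    im=c["color"][:,:,::-1]
    if n=="scene": im=im[200:350,200:400]
    else: cv2.imwrite("pics/w2.png",cv2.resize(im,(640,480)))
    if n=="scene": cv2.imwrite("pics/s2.png",cv2.resize(im,None,fx=3.5,fy=3.5,interpolation=cv2.INTER_CUBIC))
E
```

```text
clock: 9.78
eef_pos: [356.1, -301.3, 129.8]
eef_rot: [-3.141, 0.001, 3.141]
wrist_force: [0.4, 1.1, -2.5]
finger_gap: 47.7
finger_force: 25.0
```

View pics/s2.png

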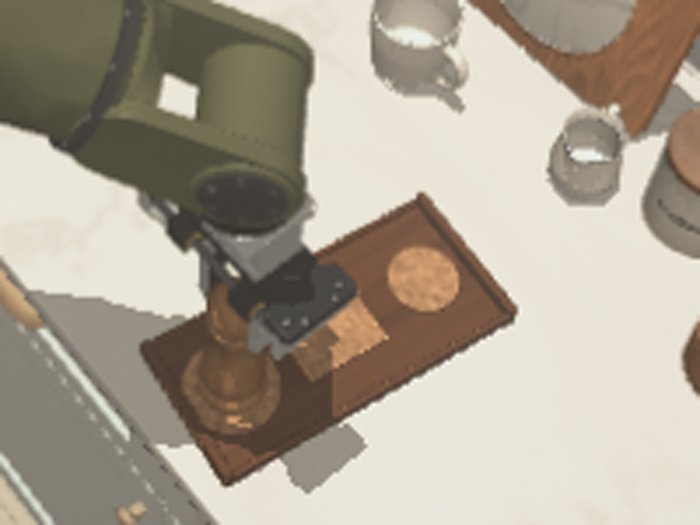

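The mill is upright over the large pad, with its foot at about (232,400). I'll lower the last bit and check the force.

```bash
python3 -m creep '0 0 0.02 0 0 0;0 0 0.02 0 0 0; 0 0 0 0 0 0;0 0 0 0 0 0'; python3 -m creep '0 0 0.015 0 0 0; 0 0 0 0 0 0;0 0 0 0 0 0'
```

```text
clock: 10.38
eef_pos: [356.0, -301.1, 127.9]
eef_rot: [-3.142, -0.0, 3.141]
wrist_force: [-0.3, 0.5, -1.6]
finger_gap: 47.6
finger_force: 25.0
clock: 10.75
eef_pos: [356.0, -301.1, 127.3]
eef_rot: [-3.142, 0.0, 3.141]
wrist_force: [-0.0, -0.5, -1.3]
finger_gap: 47.6
finger_force: 25.0
```

```bash
python3 -m creep '0 0 0 0 0 0; 0 0 0 0 0 0; 0 0 0 0 0 0; 0 0 0 0 0 0; 0 0 0 0 0 0; 0 0 0 0 0 0; 0 0 -0.1 0 0 0; 0 0 -0.3 0 0 0; 0 0 -0.5 0 0 0; 0 0 -0.5 0 0 0; 0 0 -0.4 0 0 0; 0 0 -0.2 0 0 0' 0; python3 -m creep '-0.2 0.3 0 0 0 0; -0.45 0.65 0 0 0 0; -0.45 0.65 0 0 0 0; -0.45 0.65 0 0 0 0; -0.45 0.65 0 0 0 0; -0.45 0.65 0 0 0 0; -0.45 0.65 0 0 0 0; -0.45 0.65 0 0 0 0; -0.45 0.65 0 0 0 0; -0.45 0.65 0 0 0 0; -0.45 0.65 0 0 0 0; -0.45 0.65 0 0 0 0; -0.2 0.18 0 0 0 0'
python3 -m creep '0 0 0 0 0 0.0432; 0 0 0 0 0 0.0432; 0 0 0 0 0 0.0432; 0 0 0 0 0 0.0432; 0 0 0 0 0 0.0432; 0 0 0 0 0 0.0432; 0 0 0 0 0 0.0432; 0 0 0 0 0 0.0432; 0 0 0 0 0 0.0432; 0 0 0 0 0 0.0432; 0 0 0 0 0 0; 0 0 0 0 0 0'
python3 - <<'E'
from h import *
c=manip.camera("wrist"); np.savez("pics/w3.npz",**c)
cv2.imwrite("pics/w3.png",cv2.resize(c["color"][:,:,::-1],(640,480)))
print(c["T"].round(3))
E
```

```text
clock: 12.25
eef_pos: [356.1, -301.3, 208.4]
eef_rot: [-3.141, 0.001, 3.142]
wrist_force: [-0.2, 0.2, 0.0]
finger_gap: 94.1
finger_force: 0.0
clock: 13.88
eef_pos: [570.2, 6.0, 206.3]
eef_rot: [3.141, -0.002, -3.14]
wrist_force: [-0.6, 0.3, 0.4]
finger_gap: 94.2
finger_force: 0.0
clock: 15.38
eef_pos: [569.8, 4.0, 207.1]
eef_rot: [-3.141, -0.0, 1.787]
wrist_force: [0.6, -0.5, 0.1]
finger_gap: 94.0
finger_force: 0.0
[[ 9.77000e-01  2.08000e-01  5.30000e-02  5.54591e+02]
 [ 2.14000e-01 -9.47000e-01 -2.38000e-01  7.36570e+01]
 [ 0.00000e+00  2.44000e-01 -9.70000e-01  3.86457e+02]
 [ 0.00000e+00  0.00000e+00  0.00000e+00  1.00000e+00]]
```

View pics/w3.png

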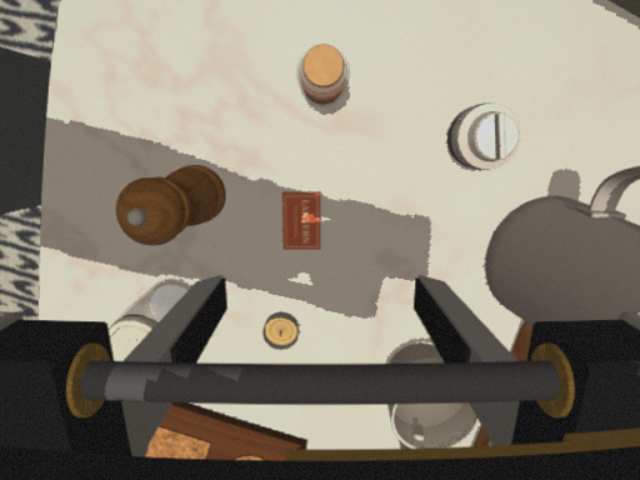

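The wrist view shows the box square to the tool, spanning (282,192) to (321,249), and about 18 mm left of the tool's centre as planned. I'll check its exact pose and how close the pot is.

```bash
python3 - <<'E'
from h import *
c=np.load("pics/w3.npz")
a=onplane(c,np.array([(282,192),(321,192),(321,249),(284,249)])/1.25-.1,16)[:,:2]; print(a.round(1),a.mean(0))
P=cloud(np.load("pics/top0.npz")).reshape(-1,3)
m=(P[:,0]>600)&(abs(P[:,1])<75)&(P[:,2]>60); print(P[m][np.argsort(P[m][:,0])[:5]].round())
E
```

```text
[[528.   24.6]
 [564.7  32.6]
 [576.9 -22.9]
 [540.8 -30.8]] [552.58870724   0.88191603]
[[654. -34. 577.]
 [654. -17. 584.]
 [654. -45. 581.]
 [654. -71. 557.]
 [654.  46. 529.]]
```

```bash
python3 - <<'E'
from h import *
for n in("top","scene"):
    P=cloud(np.load(f"pics/{n}0.npz")).reshape(-1,3)
    for lo,hi in((60,200),(200,400),(400,800)):
        m=(P[:,0]>600)&(abs(P[:,1])<75)&(P[:,2]>lo)&(P[:,2]<hi); q=P[m]; print(n,lo,len(q),q[np.argsort(q[:,0])[:3]].round().tolist())
E
```

```text
top 60 1313 [[750.0, 13.0, 63.0], [750.0, 24.0, 69.0], [750.0, 21.0, 61.0]]
top 200 761 [[762.0, 9.0, 261.0], [762.0, 11.0, 255.0], [762.0, 20.0, 259.0]]
top 400 9289 [[654.0, -34.0, 577.0], [654.0, -17.0, 584.0], [654.0, -45.0, 581.0]]
scene 60 1419 [[750.0, 9.0, 87.0], [750.0, 6.0, 95.0], [750.0, 3.0, 77.0]]
scene 200 1406 [[762.0, 18.0, 208.0], [763.0, 19.0, 203.0], [764.0, 5.0, 240.0]]
scene 400 3665 [[654.0, 14.0, 566.0], [654.0, 67.0, 568.0], [654.0, -3.0, 551.0]]
```

```bash
python3 -m creep '0 0 0.4 0 0 0; 0 0 0.6 0 0 0; 0 0 0.6 0 0 0; 0 0 0.6 0 0 0; 0 0 0.6 0 0 0; 0 0 0.6 0 0 0; 0 0 0.5 0 0 0; 0 0 0.4 0 0 0; 0 0 0.3 0 0 0; 0 0 0.2 0 0 0; 0 0 0.1 0 0 0; 0 0 0.1 0 0 0; 0 0 0.05 0 0 0; 0 0 0 0 0 0; 0 0 0 0 0 0'; python3 -m creep '0 0 0 0 0 0; 0 0 0 0 0 0; 0 0 0 0 0 0; 0 0 0 0 0 0; 0 0 0 0 0 0; 0 0 0 0 0 0; 0 0 0 0 0 0; 0 0 0 0 0 0; 0 0 0 0 0 0; 0 0 0 0 0 0' 1 15
```

```text
clock: 17.3
eef_pos: [570.1, 4.1, 5.5]
eef_rot: [3.141, 0.0, 1.784]
wrist_force: [0.7, 0.5, 0.6]
finger_gap: 93.8
finger_force: 0.0
clock: 18.55
eef_pos: [570.0, 4.1, 5.2]
eef_rot: [3.142, 0.0, 1.784]
wrist_force: [-0.2, -0.3, -0.2]
finger_gap: 39.0
finger_force: 15.0
```

```bash
python3 -m creep '0 0 -0.1 0 0 0; 0 0 -0.3 0 0 0; 0 0 -0.5 0 0 0; 0 0 -0.6 0 0 0; 0 0 -0.6 0 0 0; 0 0 -0.5 0 0 0; 0 0 -0.3 0 0 0; 0 0 -0.1 0 0 0; 0 0 0 0 0 -0.0432; 0 0 0 0 0 -0.0432; 0 0 0 0 0 -0.0432; 0 0 0 0 0 -0.0432; 0 0 0 0 0 -0.0432; 0 0 0 0 0 -0.0432; 0 0 0 0 0 -0.0432; 0 0 0 0 0 -0.0432; 0 0 0 0 0 -0.0432; 0 0 0 0 0 0' ; python3 -m creep '0.1 -0.3 0 0 0 0; 0.11 -0.54 0 0 0 0; 0.11 -0.54 0 0 0 0; 0.11 -0.54 0 0 0 0; 0.11 -0.54 0 0 0 0; 0.11 -0.54 0 0 0 0; 0.11 -0.54 0 0 0 0; 0.11 -0.54 0 0 0 0; 0.11 -0.54 0 0 0 0; 0.11 -0.54 0 0 0 0; 0.11 -0.54 0 0 0 0; 0.11 -0.54 0 0 0 0; 0.11 -0.54 0 0 0 0; 0.11 -0.54 0 0 0 0; 0.11 -0.54 0 0 0 0; 0.12 -0.43 0 0 0 0; 0 0 0 0 0 0; 0 0 0 0 0 0'
python3 - <<'E'
from h import *
c=manip.camera("wrist"); np.savez("pics/w4.npz",**c)
cv2.imwrite("pics/w4.png",cv2.resize(c["color"][:,:,::-1],(640,480)))
E
```

```text
clock: 20.8
eef_pos: [569.7, 4.1, 124.7]
eef_rot: [-3.142, -0.001, 3.005]
wrist_force: [0.4, 0.5, -0.2]
finger_gap: 39.0
finger_force: 15.0
clock: 23.05
eef_pos: [455.4, -314.6, 125.2]
eef_rot: [3.141, -0.0, 3.005]
wrist_force: [0.3, -0.1, 0.3]
finger_gap: 38.6
finger_force: 15.0
```

View pics/w4.png

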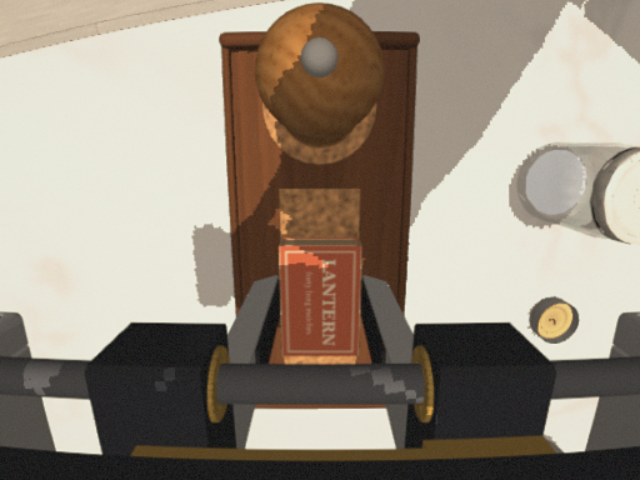

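The wrist view shows the box held level and aligned with the pad at (281–361, 240–355). The mill stands centred on its pad. I'll check the box's centre and then lower it.

```bash
python3 - <<'E'
from h import *
c=np.load("pics/w4.npz")
a=onplane(c,np.array([(281,243),(360,243),(357,356),(283,355)])/1.25-.1,136)[:,:2]; print(a.round(1),a.mean(0))
print(onplane(c,np.array([(319,56)])/1.25-.1,175), onplane(c,np.array([(554,321)])/1.25-.1,14))
E
python3 -m creep '0 0 0.3 0 0 0; 0 0 0.5 0 0 0; 0 0 0.5 0 0 0; 0 0 0.5 0 0 0; 0 0 0.4 0 0 0; 0 0 0.2 0 0 0; 0 0 0.1 0 0 0; 0 0 0.05 0 0 0; 0 0 0.04 0 0 0; 0 0 0 0 0 0;0 0 0 0 0 0'
```

```text
[[ 424.8 -327.6]
 [ 429.7 -292.1]
 [ 486.6 -299.8]
 [ 481.1 -335.9]] [ 455.52828977 -313.85484903]
[[ 357.19399731 -300.81214426  175.        ]] [[ 552.98186791 -125.50495019   14.        ]]
clock: 24.48
eef_pos: [455.4, -315.0, 21.9]
eef_rot: [-3.141, 0.0, 3.006]
wrist_force: [-0.6, 0.1, 0.1]
finger_gap: 38.8
finger_force: 15.0
```

```bash
python3 -m creep '0 0 0.05 0 0 0; 0 0 0.05 0 0 0; 0 0 0.03 0 0 0; 0 0 0 0 0 0;0 0 0 0 0 0'; python3 -m creep '0 0 0 0 0 0;0 0 0 0 0 0;0 0 0 0 0 0; 0 0 0 0 0 0; 0 0 0 0 0 0; 0 0 -0.1 0 0 0; 0 0 -0.3 0 0 0; 0 0 -0.5 0 0 0; 0 0 -0.6 0 0 0;0 0 -0.6 0 0 0;0 0 -0.5 0 0 0;0 0 -0.3 0 0 0;0 0 0 0 0 0' 0.36
```

```text
clock: 25.1
eef_pos: [455.3, -314.9, 16.4]
eef_rot: [3.142, -0.0, 3.006]
wrist_force: [-0.4, -0.2, -0.4]
finger_gap: 39.1
finger_force: 15.0
clock: 26.72
eef_pos: [455.6, -315.1, 133.3]
eef_rot: [-3.141, 0.001, 3.006]
wrist_force: [-0.0, 0.1, -0.4]
finger_gap: 60.1
finger_force: 0.0
```

```bash
python3 -m creep '-0.07 0.25 0 0 0 0; -0.17 0.5 0 0 0 0; -0.17 0.5 0 0 0 0; -0.17 0.5 0 0 0 0; -0.17 0.5 0 0 0 0; -0.17 0.5 0 0 0 0; -0.17 0.5 0 0 0 0; -0.17 0.5 0 0 0 0; -0.17 0.5 0 0 0 0; -0.17 0.5 0 0 0 0; -0.17 0.32 0 0 0 0; 0 0 0 0 0 0; 0 0 0.3 0 0 0; 0 0 0.5 0 0 0; 0 0 0.4 0 0 0; 0 0 0.3 0 0 0; 0 0 0 0 0 0; 0 0 0 0 0 0'
python3 - <<'E'
from h import *
c=manip.camera("wrist"); np.savez("pics/w5.npz",**c)
cv2.imwrite("pics/w5.png",cv2.resize(c["color"][:,:,::-1],(640,480)))
E
```

```text
clock: 28.98
eef_pos: [553.2, -123.7, 72.9]
eef_rot: [-3.141, 0.001, 3.006]
wrist_force: [0.2, -0.1, -0.5]
finger_gap: 60.2
finger_force: 0.0
```

View pics/w5.png

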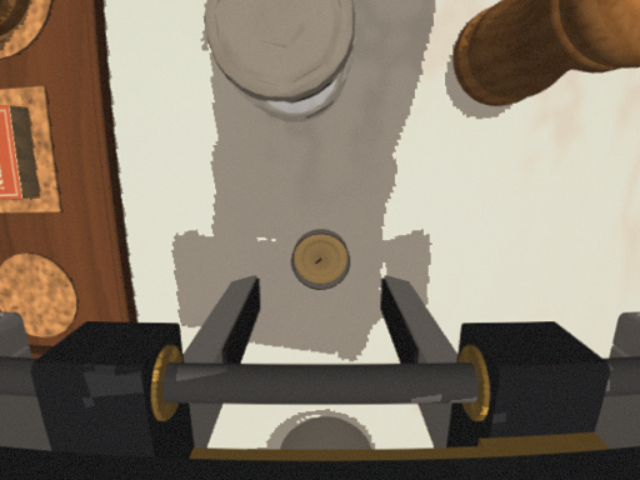

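The candle is centred between the fingers at (320,259). I'll check its position along the tool's x while descending.

```bash
python3 - <<'E'
from h import *
c=np.load("pics/w5.npz")
print(onplane(c,np.array([(320,258)])/1.25-.1,14))
E
python3 -m creep '0 0 0.3 0 0 0; 0 0 0.4 0 0 0; 0 0 0.4 0 0 0; 0 0 0.3 0 0 0; 0 0 0.2 0 0 0; 0 0 0.1 0 0 0;0 0 0 0 0 0;0 0 0 0 0 0'; python3 -m creep '0 0 0 0 0 0;0 0 0 0 0 0;0 0 0 0 0 0;0 0 0 0 0 0;0 0 0 0 0 0;0 0 0 0 0 0' 1 12
```

```text
[[ 552.41647641 -122.97266316   14.        ]]
clock: 30.02
eef_pos: [553.2, -123.7, 4.9]
eef_rot: [-3.141, 0.001, 3.006]
wrist_force: [0.0, -1.0, -0.5]
finger_gap: 60.0
finger_force: 0.0
clock: 30.78
eef_pos: [553.0, -123.6, 4.6]
eef_rot: [-3.142, 0.0, 3.006]
wrist_force: [-0.4, 0.1, 2.4]
finger_gap: 36.8
finger_force: 12.0
```

```bash
python3 -m creep '0 0 -0.1 0 0 0; 0 0 -0.3 0 0 0; 0 0 -0.5 0 0 0; 0 0 -0.4 0 0 0; 0 0 -0.2 0 0 0; -0.05 -0.27 0 0 0 0; -0.075 -0.5 0 0 0 0; -0.075 -0.5 0 0 0 0; -0.075 -0.5 0 0 0 0; -0.075 -0.5 0 0 0 0; -0.075 -0.5 0 0 0 0; -0.075 -0.5 0 0 0 0; -0.075 -0.5 0 0 0 0; -0.075 -0.5 0 0 0 0; -0.075 -0.5 0 0 0 0; 0 -0.3 0 0 0 0; 0 0 0 0 0 0; 0 0 0 0 0 0'; python3 -m creep '0 0 0.2 0 0 0; 0 0 0.3 0 0 0; 0 0 0.3 0 0 0; 0 0 0.2 0 0 0; 0 0 0.1 0 0 0; 0 0 0.05 0 0 0; 0 0 0 0 0 0; 0 0 0 0 0 0'
```

```text
clock: 33.02
eef_pos: [554.3, -328.0, 64.4]
eef_rot: [3.141, -0.0, 3.006]
wrist_force: [0.3, -0.3, 0.1]
finger_gap: 36.9
finger_force: 12.0
clock: 34.02
eef_pos: [554.4, -328.6, 18.8]
eef_rot: [-3.141, 0.0, 3.006]
wrist_force: [-0.2, -0.5, -0.2]
finger_gap: 37.0
finger_force: 12.0
```

```bash
python3 -m creep '0 0 0.04 0 0 0; 0 0 0.035 0 0 0; 0 0 0 0 0 0;0 0 0 0 0 0'; python3 -m creep '0 0 0 0 0 0;0 0 0 0 0 0;0 0 0 0 0 0; 0 0 0 0 0 0; 0 0 0 0 0 0; 0 0 -0.1 0 0 0; 0 0 -0.3 0 0 0; 0 0 -0.6 0 0 0; 0 0 -0.7 0 0 0;0 0 -0.7 0 0 0;0 0 -0.7 0 0 0;0 0 -0.7 0 0 0; 0 0 -0.5 0 0 0; 0 0 -0.3 0 0 0; 0 0 0 0 0 -0.0432; 0 0 0 0 0 0' 0.36; python3 -m creep '0.08 0.25 0 0 0 0; 0.2 0.6 0 0 0 0; 0.2 0.6 0 0 0 0; 0.2 0.6 0 0 0 0; 0.2 0.6 0 0 0 0; 0.2 0.6 0 0 0 0; 0.2 0.6 0 0 0 0; 0.2 0.6 0 0 0 0; 0.2 0.6 0 0 0 0; 0.2 0.6 0 0 0 0; 0.2 0.6 0 0 0 0; 0.2 0.6 0 0 0 0; 0.2 0.6 0 0 0 0; 0.2 0.6 0 0 0 0; 0.1 0.26 0 0 0 0; 0 0 0 0 0 0; 0 0 0 0 0 0' 0
python3 - <<'E'
from h import *
for n in("wrist","scene"):
    c=manip.camera(n); np.savez(f"pics/{n}6.npz",**c)
    im=c["color"][:,:,::-1]
    cv2.imwrite(f"pics/{n}6.png",cv2.resize(im,(640,480)) if n=="wrist" else cv2.resize(im[220:350,220:370],None,fx=4.6,fy=4.6,interpolation=cv2.INTER_CUBIC))
E
```

```text
clock: 34.52
eef_pos: [554.3, -328.5, 15.6]
eef_rot: [-3.141, 0.0, 3.006]
wrist_force: [0.6, -0.3, 1.7]
finger_gap: 37.2
finger_force: 12.0
clock: 36.52
eef_pos: [554.1, -328.4, 199.5]
eef_rot: [3.141, -0.0, 3.141]
wrist_force: [0.5, -0.2, -0.2]
finger_gap: 60.5
finger_force: 0.0
clock: 38.65
eef_pos: [443.2, 3.5, 199.4]
eef_rot: [-3.141, 0.0, 3.141]
wrist_force: [-0.2, 0.3, 0.1]
finger_gap: 93.9
finger_force: 0.0
```

View pics/wrist6.png

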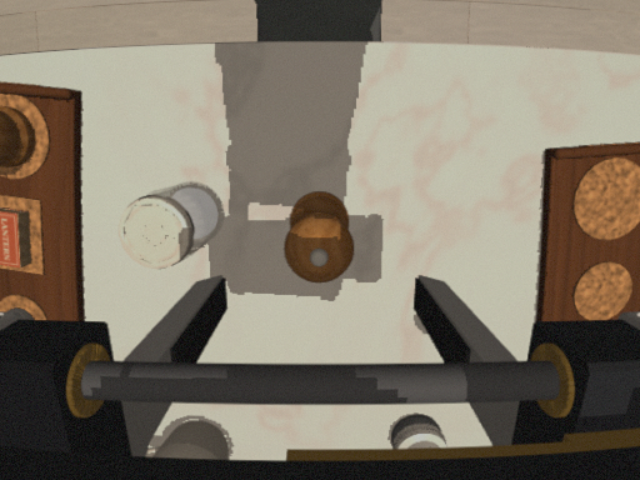

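View pics/scene6.png

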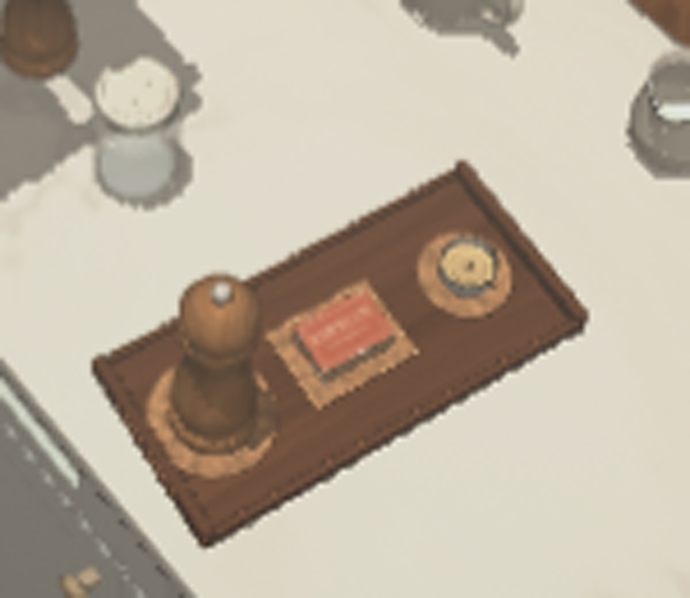

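All three things sit on the long tray, and the short mill's knob at (319,257) is centred between the fingers. Next is the short mill.

```bash
python3 - <<'E'
from h import *
c=np.load("pics/wrist6.npz")
print(onplane(c,np.array([(319,257)])/1.25-.1,139))
E
python3 -m creep '0 0 0.3 0 0 0; 0 0 0.5 0 0 0; 0 0 0.6 0 0 0; 0 0 0.5 0 0 0; 0 0 0.4 0 0 0; 0 0 0.28 0 0 0; 0 0 0 0 0 0;0 0 0 0 0 0'; python3 -m creep '0 0 0 0 0 0;0 0 0 0 0 0;0 0 0 0 0 0;0 0 0 0 0 0;0 0 0 0 0 0;0 0 0 0 0 0;0 0 0 0 0 0;0 0 0 0 0 0' 1 25
```

```text
[[442.0797032    3.46734192 139.        ]]
clock: 39.75
eef_pos: [443.3, 3.9, 96.6]
eef_rot: [-3.142, 0.001, 3.141]
wrist_force: [0.3, 1.5, 0.7]
finger_gap: 93.9
finger_force: 0.0
clock: 40.75
eef_pos: [443.1, 3.9, 96.3]
eef_rot: [-3.141, 0.0, 3.142]
wrist_force: [-0.6, -0.1, 0.1]
finger_gap: 47.5
finger_force: 24.9
```

```bash
python3 -m creep '0 0 -0.2 0 0 0; 0 0 -0.4 0 0 0; 0 0 -0.6 0 0 0; 0 0 -0.6 0 0 0; 0 0 -0.4 0 0 0; 0 0 -0.3 0 0 0; 0 0 0 0 0 0'; python3 -m creep '0 0.25 0 0 0 0; 0.04 0.5 0 0 0 0; 0.04 0.5 0 0 0 0; 0.04 0.5 0 0 0 0; 0.04 0.5 0 0 0 0; 0.04 0.5 0 0 0 0; 0.04 0.5 0 0 0 0; 0.04 0.5 0 0 0 0; 0.04 0.5 0 0 0 0; 0.04 0.5 0 0 0 0; 0.04 0.5 0 0 0 0; 0.04 0.5 0 0 0 0; 0.04 0.5 0 0 0 0; 0.04 0.5 0 0 0 0; 0.04 0.5 0 0 0 0; 0.03 0.13 0 0 0 0; 0 0 0 0 0 0; 0 0 0 0 0 0'; python3 -m creep '0 0 0.3 0 0 0; 0 0 0.5 0 0 0; 0 0 0.5 0 0 0; 0 0 0.4 0 0 0; 0 0 0.25 0 0 0; 0 0 0.1 0 0 0; 0 0 0.07 0 0 0; 0 0 0 0 0 0; 0 0 0 0 0 0'
```

```text
clock: 41.62
eef_pos: [443.3, 4.0, 196.8]
eef_rot: [-3.142, 0.001, 3.142]
wrist_force: [-0.1, 0.1, -2.8]
finger_gap: 47.2
finger_force: 24.9
clock: 43.88
eef_pos: [419.6, 298.7, 196.3]
eef_rot: [-3.142, 0.0, 3.141]
wrist_force: [0.1, 0.2, -1.6]
finger_gap: 47.1
finger_force: 24.9
clock: 45.0
eef_pos: [419.6, 299.3, 111.8]
eef_rot: [3.141, 0.001, 3.142]
wrist_force: [-0.8, -0.3, -1.8]
finger_gap: 47.3
finger_force: 24.9
```

```bash
python3 -m creep '0 0 0.05 0 0 0; 0 0 0.03 0 0 0; 0 0 0.02 0 0 0; 0 0 0 0 0 0;0 0 0 0 0 0'; python3 -m creep '0 0 0 0 0 0;0 0 0 0 0 0;0 0 0 0 0 0;0 0 0 0 0 0;0 0 0 0 0 0; 0 0 0 0 0 0; 0 0 -0.1 0 0 0; 0 0 -0.3 0 0 0; 0 0 -0.5 0 0 0; 0 0 -0.6 0 0 0; 0 0 -0.5 0 0 0; 0 0 -0.3 0 0 0' 0; python3 -m creep '-0.13 -0.22 0 0 0 0; -0.3 -0.4 0 0 0 0; -0.3 -0.4 0 0 0 0; -0.3 -0.4 0 0 0 0; -0.3 -0.4 0 0 0 0; -0.3 -0.4 0 0 0 0; -0.3 -0.4 0 0 0 0; -0.3 -0.4 0 0 0 0; -0.3 -0.4 0 0 0 0; -0.3 -0.4 0 0 0 0; -0.3 -0.4 0 0 0 0; 0 0 0 0 0 0; 0 0 0 0 0 0'
python3 - <<'E'
from h import *
c=manip.camera("wrist"); np.savez("pics/w7.npz",**c)
cv2.imwrite("pics/w7.png",cv2.resize(c["color"][:,:,::-1],(640,480)))
E
```

```text
clock: 45.62
eef_pos: [419.5, 299.2, 107.5]
eef_rot: [3.142, 0.0, 3.142]
wrist_force: [0.1, 0.1, -1.5]
finger_gap: 47.4
finger_force: 24.9
clock: 47.12
eef_pos: [419.7, 299.3, 201.1]
eef_rot: [3.141, 0.001, 3.142]
wrist_force: [-1.1, 1.7, 0.1]
finger_gap: 94.3
finger_force: 0.0
clock: 48.75
eef_pos: [544.5, 130.6, 199.4]
eef_rot: [3.142, -0.0, 3.142]
wrist_force: [0.3, 1.2, 0.7]
finger_gap: 94.1
finger_force: 0.0
```

View pics/w7.png

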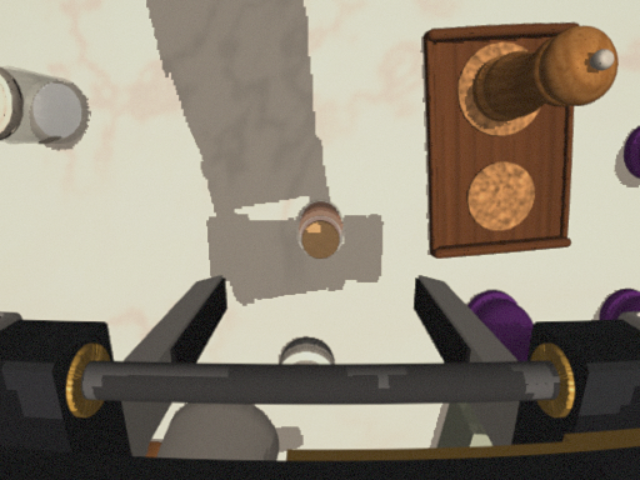

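The cork is at (321,239), centred, and the short mill stands on its pad. I'll verify x and descend.

```bash
python3 - <<'E'
from h import *
c=np.load("pics/w7.npz")
print(onplane(c,np.array([(321,239)])/1.25-.1,90),onplane(c,np.array([(502,196)])/1.25-.1,11))
P=cloud(np.load("pics/top0.npz")).reshape(-1,3)
m=(P[:,2]>60)&(P[:,2]<400)&(P[:,0]>400)&(P[:,0]<680)&(P[:,1]>330)&(P[:,1]<520);q=P[m]
print(q[np.argsort(np.hypot(q[:,0]-519,q[:,1]-308))[:3]].round(), q[np.argsort(q[:,1])[:2]].round())
E
python3 -m creep '0 0 0.3 0 0 0; 0 0 0.6 0 0 0; 0 0 0.6 0 0 0; 0 0 0.6 0 0 0; 0 0 0.6 0 0 0; 0 0 0.5 0 0 0; 0 0 0.4 0 0 0; 0 0 0.3 0 0 0; 0 0 0.2 0 0 0; 0 0 0.1 0 0 0; 0 0 0 0 0 0;0 0 0 0 0 0'; python3 -m creep '0 0 0 0 0 0;0 0 0 0 0 0;0 0 0 0 0 0;0 0 0 0 0 0;0 0 0 0 0 0;0 0 0 0 0 0;0 0 0 0 0 0;0 0 0 0 0 0' 1 15
```

```text
[[543.13147464 132.04671025  90.        ]] [[519.01133347 309.08232031  11.        ]]
[[634. 334. 139.]
 [635. 332. 145.]
 [640. 332. 146.]] [[658. 331. 149.]
 [646. 331. 153.]]
clock: 50.3
eef_pos: [544.9, 130.4, 31.9]
eef_rot: [3.141, 0.001, 3.142]
wrist_force: [0.8, -0.0, 0.3]
finger_gap: 94.1
finger_force: 0.0
clock: 51.3
eef_pos: [544.7, 130.3, 31.5]
eef_rot: [-3.142, 0.0, 3.142]
wrist_force: [-0.8, 0.0, -0.4]
finger_gap: 42.4
finger_force: 15.0
```

```bash
python3 -m creep '0 0 -0.2 0 0 0; 0 0 -0.4 0 0 0; 0 0 -0.5 0 0 0; 0 0 -0.5 0 0 0; 0 0 -0.4 0 0 0; 0 0.2 0 0 0 0; 0.06 0.45 0 0 0 0; 0.07 0.45 0 0 0 0; 0.07 0.45 0 0 0 0; 0.07 0.45 0 0 0 0; 0.07 0.45 0 0 0 0; 0.07 0.45 0 0 0 0; 0.07 0.45 0 0 0 0; 0.07 0.45 0 0 0 0; 0.07 0.45 0 0 0 0; 0.06 0.19 0 0 0 0; 0 0 0 0 0 0; 0 0 0 0 0 0'; python3 -m creep '0 0 0.2 0 0 0; 0 0 0.4 0 0 0; 0 0 0.4 0 0 0; 0 0 0.3 0 0 0; 0 0 0.2 0 0 0; 0 0 0.1 0 0 0; 0 0 0.05 0 0 0; 0 0 0 0 0 0; 0 0 0 0 0 0'
```

```text
clock: 53.55
eef_pos: [517.6, 307.5, 111.5]
eef_rot: [-3.141, -0.0, 3.141]
wrist_force: [-0.5, 0.4, -0.9]
finger_gap: 42.5
finger_force: 15.0
clock: 54.68
eef_pos: [517.6, 308.0, 45.8]
eef_rot: [3.141, 0.0, 3.142]
wrist_force: [0.1, 1.0, -1.6]
finger_gap: 42.3
finger_force: 15.0
```

```bash
python3 -m creep '-0.05 0 0 0 0 0; 0 0 0.05 0 0 0; 0 0 0.03 0 0 0; 0 0 0 0 0 0;0 0 0 0 0 0'; python3 -m creep '0 0 0 0 0 0;0 0 0 0 0 0;0 0 0 0 0 0;0 0 0 0 0 0;0 0 0 0 0 0; 0 0 -0.1 0 0 0; 0 0 -0.3 0 0 0; 0 0 -0.6 0 0 0; 0 0 -0.7 0 0 0; 0 0 -0.7 0 0 0; 0 0 -0.7 0 0 0; 0 0 -0.5 0 0 0; 0 0 -0.4 0 0 0' 0.26; python3 -m creep '0 -0.3 0 0 0 0; 0 -0.6 0 0 0 0; 0 -0.6 0 0 0 0; 0 -0.6 0 0 0 0; 0 -0.6 0 0 0 0; 0 -0.6 0 0 0 0; 0 -0.3 0 0 0 0; 0 0 0 0 0 0; 0 0 0 0 0 0'
python3 - <<'E'
from h import *
c=manip.camera("wrist"); np.savez("pics/w8.npz",**c)
c=manip.camera("top"); np.savez("pics/t8.npz",**c)
cv2.imwrite("pics/t8.png",cv2.resize(c["color"][165:315,140:430,::-1],None,fx=2.75,fy=2.75,interpolation=cv2.INTER_CUBIC))
E
```

```text
clock: 55.3
eef_pos: [519.5, 308.0, 42.4]
eef_rot: [3.141, 0.0, 3.142]
wrist_force: [-0.6, -0.2, 1.3]
finger_gap: 41.8
finger_force: 15.0
clock: 56.92
eef_pos: [519.5, 308.0, 204.0]
eef_rot: [3.141, 0.001, 3.142]
wrist_force: [0.6, 0.3, 0.5]
finger_gap: 69.5
finger_force: 0.0
clock: 58.05
eef_pos: [519.4, 164.2, 202.1]
eef_rot: [3.142, -0.0, -3.141]
wrist_force: [-1.4, 0.4, 0.0]
finger_gap: 69.5
finger_force: 0.0
```

View pics/t8.png

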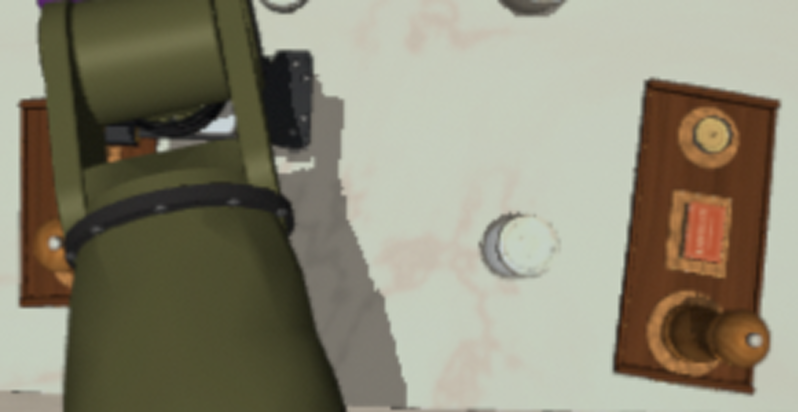

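The top crop has the long tray filled: candle at (713,134), box at (706,233), mill knob at (754,341). The arm hides the short tray, so I'll move aside and look once more.

```bash
python3 -m creep '0 -0.3 0 0 0 0; 0 -0.6 0 0 0 0; 0 -0.6 0 0 0 0; 0 -0.6 0 0 0 0; 0 -0.6 0 0 0 0; 0 -0.6 0 0 0 0; 0 -0.6 0 0 0 0; 0 -0.6 0 0 0 0; 0 -0.3 0 0 0 0; 0 0 0 0 0 0; 0 0 0 0 0 0'
python3 - <<'E'
from h import *
c=np.load("pics/t8.npz")
for n,u,v,z in(("candle",713,134,25),("box",706,233,27),("mill",754,341,174),("short",55,243,149)):
    print(n,onplane(c,[[140+(u+.5)/2.75-.5,165+(v+.5)/2.75-.5]],z)[0].round(1))
c=manip.camera("top"); np.savez("pics/t9.npz",**c)
cv2.imwrite("pics/t9.png",cv2.resize(c["color"][185:315,140:290,::-1],None,fx=4.6,fy=4.6,interpolation=cv2.INTER_CUBIC))
E
```

```text
clock: 59.52
eef_pos: [519.4, -27.5, 202.2]
eef_rot: [3.142, 0.0, -3.141]
wrist_force: [-0.7, 0.4, 0.1]
finger_gap: 69.6
finger_force: 0.0
candle [ 554.9 -328.    25. ]
box [ 454.4 -316.3   27. ]
mill [ 355.3 -300.   174. ]
short [419.4 297.8 149. ]
```

View pics/t9.png

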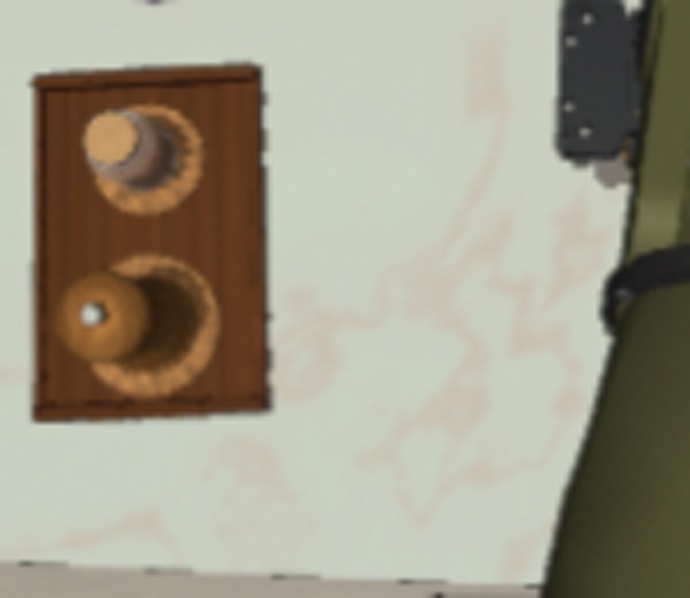

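Both items stand on the short tray, with the cork at (111,137) and the knob at (93,314). I'll check these and hand in.

```bash
python3 - <<'E'
from h import *
c=np.load("pics/t9.npz"); r=[]
for u,v,z in((111,137,101),(93,314,149)):
    r.append(onplane(c,[[140+(u+.5)/4.6-.5,185+(v+.5)/4.6-.5]],z)[0]); print(r[-1].round(1))
if np.hypot(*(r[0][:2]-[519.3,308]))<4 and np.hypot(*(r[1][:2]-[419.3,299.4]))<4: print(manip.sign_off())
E
```

```text
[519.5 308.  101. ]
[419.8 297.4 149. ]
the job is handed in; nothing more can be done
None
```

All five things stand upright on their pads, each within about 2 mm of its pad centre by the last camera check; the glass jar, mug and timer were not touched, and the job was handed in at about 60 s.

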